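# Put the tools back in their own routed holders

### The arm

A 7-joint arm with a two-finger parallel gripper is mounted at the origin on a cart in front of the work surface, level with it; the furniture and walls round the work are solid. World frame = base frame: x ahead of the robot, y to its left, z up, the work surface at z = 0. Lengths are in m, angles in rad, forces in N, time in s.
With the tool pointing down it reaches from about 0.425 to 0.925 m from the base axis. Payload 6.8 kg.
Tool frame: the origin (TCP) lies between the finger pads; the fingertips stand 22 mm ahead of it and the grasp point (between the pads) lies 3 mm ahead of it; z points along the fingers, y is the line along which they close (so a half turn about z gives the same grasp; the last joint's range is limited). The gripper opens to 85 mm and grips with 20 to 120 N. Pads are 22 mm wide; open, the fingers measure 114 mm over their backs; the gripper's body (76 mm by 85 mm) begins 54 mm behind the grasp point. The pads swing forward as they close: fully open they stand 13 mm farther back than shut.
Start: joints at [1.104, 0.477, 0.022, 1.555, -0.011, 1.109, -0.083], TCP at [0.237, -0.632, 0.253] pointing down, gripper open.
Joint ranges: [-2.96, 2.96], [-0.34, 2.1], [-1.41, 1.46], [0.24, 2.44], [-1.37, 4.51], [0.17, 1.92], [-2.96, 2.96]. Speed limits (rad/s): [2.39, 2.39, 3.14, 3.14, 3.14, 3.14, 3.14].

### API

Orientations are given as a unit quaternion [w, x, y, z].
In Python, from station import bot gives the robot as it stands.
- The arm moves only by the tool servo_tool, never from a script. Its argument "motion" is a list that holds one entry, the list of rows, each a list of 5 numbers: the opening, from 0 (shut) to 1 (fully open), then the shift along the world's x, y, z each as a share of 0.04 m, from -1 to 1, then the turn about the world's z as a share of 0.12 rad, from -1 to 1. A call has 1 to 20 rows; each row shifts and turns the commanded pose from where the row before left it; what a row does not reach is not made up. A row lasts 1/10 s, in which the tool goes at most 50 mm and 8.59 degrees, less where a joint would pass 70% of its speed; a pose out of reach is approached as far as the arm can. A call with a number of a shift or a turn outside -1 to 1 is refused whole. A call with a gripper value outside its range is refused whole. The fingers move at their own pace and stop on an object; "newtons" is the grip in N (left out, the last holds). Time passes only in rows, so rows that do not move let the fingers close. It gives the time, the measured TCP pose, the force, the opening and the grip force at its end, in the units of the state.
- bot.get_obs(): the state, without advancing time (a new reading comes with each control period).
- bot.read_camera(name): name is "scene" or "top" or "wrist"; returns (picture, depth): 480x640x3 uint8, red, green, blue; 480x640 float32, m along the optical axis (not along the pixel's ray), 0 where there is no reading.
- bot.get_calibration(name): a dict with "fovy" (degrees; the focal length in pixels is half the picture's height over the tangent of half this angle, whatever the lens; pixels are square), "cx", "cy" (the principal point, pixels), "view" (4x4, takes a point from world to camera coordinates). Camera axes: x right, y down, z forward; pixel columns grow to the right and rows downward; lengths in m; the calibration is good to about 2 mm. The wrist camera is an equidistant fisheye: a pixel r from the principal point sees the ray r / f radians off the axis. A picture is of the moment at which its call begins: read the wrist's pose just before it. get_calibration takes no time and is no camera call; for the wrist camera it gives the pose at the moment of the call.
- bot.hand_in(): hands the job in; it is judged then, once.
The state is a dict: "t": time; "q": joint angles; "joint_vel": joint speeds; "joint_torque": joint torques, N m; "eef_pos": TCP position; "tool_rot": TCP orientation; "contact_force": force on the tool from outside, world axes, zero at the start; "torque": the same for the moment, N m; "gripper_width": opening from 0.0 (shut) to 1.0 (fully open); "grasp_force": force on a finger pad.
Only numpy, scipy, OpenCV 4.12 (cv2) and the standard library are available. Lean on these libraries where they do the work, as an engineer would, in place of code of your own. Each camera call takes 0.05 s, during which the arm holds its last target. There are 200 camera calls.

### The job

The block plane, the sanding block and the stubby screwdriver have been put away in one another's routed holders, and the roll of tape has been left out on the bench, so the drawer will not shut over them. Get each of the four down into the recess cut to its own outline, lying fully home on the recess floor; there is clear bench left of the vice to park one on while you change them round. Leave the tape measure and the beech offcut where they are.

Things in the scene. Friction and masses are not known exactly. Their poses are not given: they have to be found in the camera images.
- block_plane: small grey steel block plane with a brass-coloured knob, 45 mm wide (x), 155 mm long (y), 42 mm high; 0.7 kg; flat upright sides up to 28 mm above its sole, to be gripped across its width; origin: centre of the underside. At the start it straddles the recess of the sanding block's holder, sole 15 mm above the bench.
- sanding_block: plain brown cork sanding block, 63 x 110 x 31 mm (x, y, z); grip across the 63 mm; origin: 1 mm below the centre of the underside. At the start it lies across the recess of the screwdriver's holder, 15 mm above the bench.
- screwdriver: stubby screwdriver lying flat, 155 mm long along y: tip at y = -77, round fluted handle 28 mm across from y = -20 to +78, its axis 13.5 mm above the underside; grip the handle at y = +29; origin: mid-length, underside. At the start it lies in the plane's recess, underside 6 mm above the bench, y axis roughly the holder's.
- tape_roll: roll of insulating tape lying flat, 66 mm across, 19 mm high, with an open hole; grip across the outside; origin: centre of the underside. At the start it lies on the bare bench left of the red case, behind the holders (a like roll at the far right end of the bench, out of reach, is not meant).
- plane_holder: The block plane's holder: fixed light wooden board 105 x 186 x 15 mm (x, y, z), origin at the centre of its underside; in its top a recess 9 mm deep (dark rubber floor 6 mm up) shaped as a long rectangle 55 x 165 mm, centred, with small finger notches. The plane is home with its origin over this one, 6 mm up, y axes in line (either way round).
- sander_holder: The sanding block's holder: fixed light wooden board 105 x 186 x 15 mm (x, y, z), origin at the centre of its underside; in its top a recess 9 mm deep (dark rubber floor 6 mm up) shaped as a broad rectangle 73 x 120 mm, centred, with small finger notches. The block is home with its origin over this one, 5 to 6 mm up, y axes in line (either way round).
- driver_holder: The screwdriver's holder: fixed light wooden board 105 x 186 x 15 mm (x, y, z), origin at the centre of its underside; in its top a recess 9 mm deep (dark rubber floor 6 mm up) shaped like the tool: handle pocket 38 mm wide from y = -25 to +83, blade groove 16 mm wide on to y = -83. The screwdriver is home with its origin over this one, 6 mm up, y axes pointing the same way.
- tape_holder: The tape roll's holder: fixed light wooden board 105 x 186 x 15 mm (x, y, z), origin at the centre of its underside; in its top a recess 9 mm deep (dark rubber floor 6 mm up) that is round, 76 mm across, centred, with small finger notches; empty at the start. The roll is home lying flat, its origin over this one, 6 mm up, turned anyhow.
- tape_measure: bystander: yellow pocket tape measure, 75 x 101 x 37 mm, at the front of the bench left of the vice (another like it at the far right end is not meant); origin: centre of the underside. The bench from x = 0.39 to 0.46 m and y = 0.02 to 0.18 m, left of the vice, is always clear.
- block_beech: bystander: beech offcut, 50 x 80 x 40 mm, to the right of the holders; origin: centre of the underside. Fixed furniture near the work, all under 0.13 m high: a green vice (x below 0.45, y -0.13 to 0.01 m) and a red case (x above 0.625, y -0.41 to -0.01 m).

How it is judged:
By the outcome, as a careful person would: the job done as asked, in the order asked, and still so for the second after the job is handed in, with the robot touching nothing.
It also fails if it takes over 120 s, if anything falls off the work surface, if the arm or the gripper's body presses on something with over 40 N, if the wrist force passes 120 N, or if a joint passes its speed limit or range.

## Working session

There is one attempt and no reset: what is moved stays moved. The work goes in short steps, Python scripts to look and compute and a tool call to move; the robot and the scene stay as the last step left them, time stands still between calls to the robot, and variables do not carry over. Pictures are saved under pics/ and viewed, at most 14 in all, crops included, and the job is handed in when it is done.

Besides the shell and the picture viewer there is one more tool, called after ">>>" by a JSON object that holds its "api" and its "payload". servo_tool: Moves the arm, as the interface text tells. Shift numbers are shares of 0.04 m and turn numbers shares of 0.12 rad, none past 1 either way. Its arguments: {"type":"object","properties":{"motion":{"type":"array"},"newtons":{"type":"number"}},"required":["motion"]}

```bash
ls; mkdir -p pics; python3 - <<'E'
from station import bot
import cv2,numpy as np
np.set_printoptions(precision=4,suppress=True)
o=bot.get_obs();print(o['t'],o['eef_pos'],o['tool_rot'],o['gripper_width'],o['contact_force'])
for n in("top","scene"):
    p,d=bot.read_camera(n);cv2.imwrite(f"pics/{n}0.png",p[:,:,::-1]);np.savez(f"{n}0.npz",p=p,d=d)
    c=bot.get_calibration(n);print(n,c)
E
```

```text
pics
0.0 [ 0.2368 -0.6315  0.2523] [-0.0009  0.984   0.1784 -0.0002] 0.9990187676098197 [ 0.7757 -0.0573  0.473 ]
top {'fovy': 44.23066606947046, 'cx': 310.35381923507543, 'cy': 242.7471948550496, 'view': array([[ 0.3499, -0.9367,  0.015 , -0.31  ],
       [-0.7245, -0.2808, -0.6295,  0.3774],
       [ 0.5938,  0.2094, -0.7769,  1.3789],
       [ 0.    ,  0.    ,  0.    ,  1.    ]])}
scene {'fovy': 54.76379934592639, 'cx': 322.84712021635306, 'cy': 237.18831407054162, 'view': array([[-0.7646, -0.6445, -0.0008,  0.2984],
       [-0.4547,  0.5404, -0.7079,  0.3401],
       [ 0.4567, -0.5409, -0.7063,  0.7737],
       [ 0.    ,  0.    ,  0.    ,  1.    ]])}
```

View pics/top0.png

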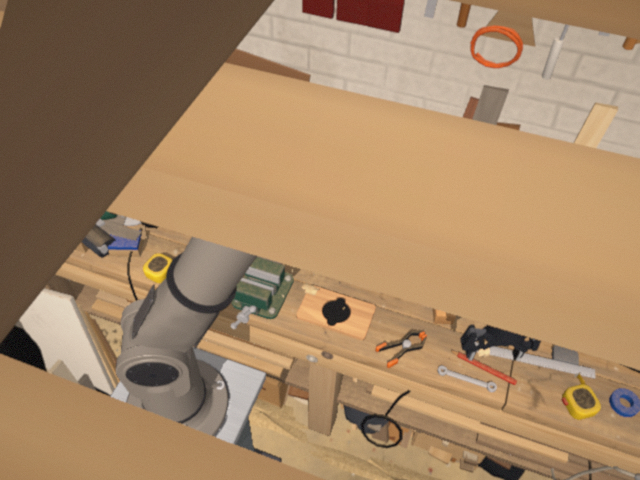

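View pics/scene0.png

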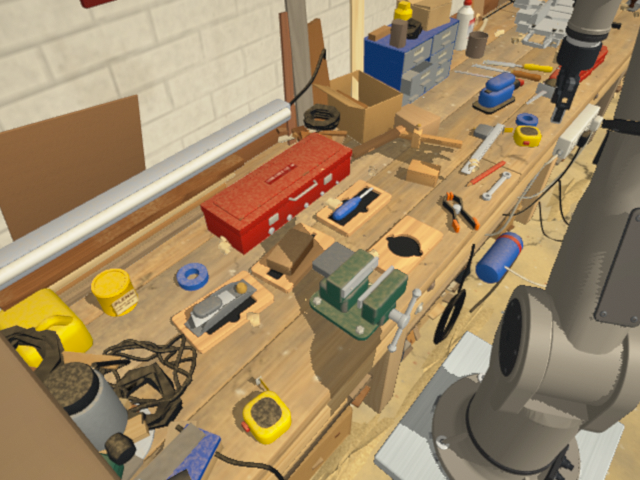

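The scene camera shows everything: plane in the left holder (222,305), cork block (290,250), screwdriver (352,203), empty round recess (405,245), tape roll (192,276). The top view is mostly blocked by a shelf.

```bash
cat > h.py <<'E'
import numpy as np,cv2
np.set_printoptions(precision=4,suppress=True)
def ray(c,uv,fish=False):
    "camera centre and world ray directions of pixels"
    uv=np.atleast_2d(np.float64(uv)); f=240/np.tan(np.radians(c['fovy']/2))
    m=(uv-[c['cx'],c['cy']])/f
    if fish:
        r=np.linalg.norm(m,axis=1,keepdims=True)+1e-12
        d=np.hstack([m/r*np.sin(r),np.cos(r)])
    else: d=np.hstack([m,np.ones((len(m),1))])
    R=np.array(c['view'])[:3,:3];t=np.array(c['view'])[:3,3]
    return -R.T@t,d@R
def onplane(c,uv,z,fish=False):
    o,d=ray(c,uv,fish); return o+d*((z-o[2])/d[:,2:])
def proj(c,P,fish=False):
    P=np.atleast_2d(P);V=np.array(c['view']);q=P@V[:3,:3].T+V[:3,3];f=240/np.tan(np.radians(c['fovy']/2))
    if fish:
        r=np.linalg.norm(q[:,:2],axis=1,keepdims=True);m=q[:,:2]/r*np.arctan2(r,q[:,2:])
    else: m=q[:,:2]/q[:,2:]
    return m*f+[c['cx'],c['cy']]
def cloud(c,d,fish=False):
    v,u=np.mgrid[:480,:640];o,r=ray(c,np.c_[u.ravel(),v.ravel()],fish)
    z=np.array(c['view'])[2,:3]; return (o+r*(d.ravel()/(r@z))[:,None]).reshape(480,640,3)
E
python3 - <<'E'
from station import bot
from h import *
z=np.load('scene0.npz');c=bot.get_calibration('scene');P=cloud(c,z['d'])
for n,u,v in [('plane',222,305),('pholder corner',178,318),('cork',292,248),('driver',350,205),('dholder',328,215),('round',405,245),('roll',192,276),('measure',267,415),('beech',425,173),('bench',160,300),('wood?',330,262)]: print(n,P[v,u])
E
```

```text
plane [0.5477 0.1276 0.0335]
pholder corner [0.6034 0.1987 0.0151]
cork [ 0.5408 -0.0724  0.0439]
driver [ 0.5393 -0.2813  0.0321]
dholder [ 0.5725 -0.2362  0.0106]
round [ 0.3703 -0.2753  0.0066]
roll [ 0.6835  0.1037 -0.0014]
measure [0.317  0.2305 0.0365]
beech [ 0.4599 -0.5021  0.0417]
bench [0.6806 0.1904 0.0008]
wood? [ 0.4113 -0.0468  0.1119]
```

```bash
python3 - <<'E'
import cv2
p=cv2.imread('pics/scene0.png')[160:370,150:450];cv2.imwrite('pics/c1.png',cv2.resize(p,(800,560),interpolation=cv2.INTER_CUBIC))
E
```

```text
(no output)
```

View pics/c1.png

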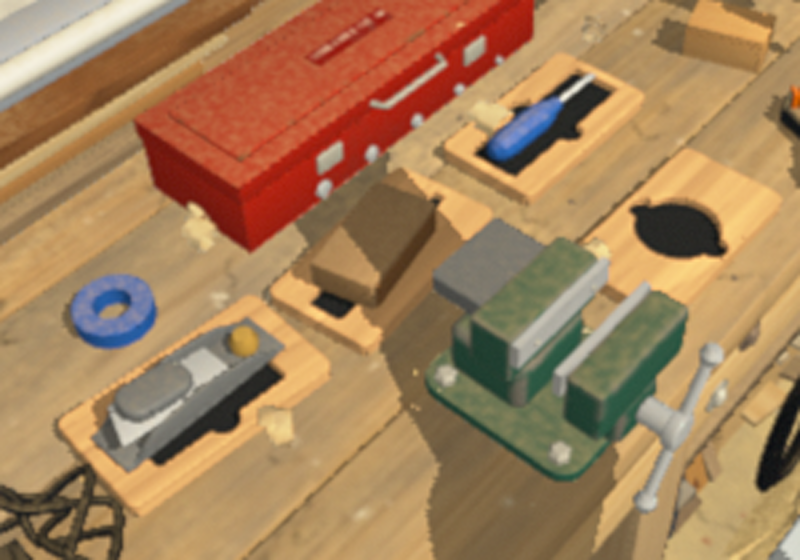

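The crop shows the left board with the plane, middle board with the cork block askew, right board with the screwdriver (handle left/+y, tip right/−y), and the empty round recess in front right. Checking overhead obstacles and wrist calibration.

```bash
python3 - <<'E'
from station import bot
from h import *
z=np.load('top0.npz');c=bot.get_calibration('top');P=cloud(c,z['d'])
for u,v in [(400,120),(400,200),(400,250),(150,60),(60,420),(200,460),(260,100),(150,200),(450,285)]: print(u,v,P[v,u])
z=np.load('scene0.npz');Q=cloud(bot.get_calibration('scene'),z['d'])
for u,v in [(150,195),(250,120),(300,60)]:print('tube',Q[v,u])
w=bot.get_calibration('wrist');print(w)
V=w['view'];print('cam',-V[:3,:3].T@V[:3,3])
E
```

```text
400 120 [-0.3655 -0.4619  1.2558]
400 200 [-0.3809 -0.4661  1.2551]
400 250 [-0.3876 -0.4682  1.253 ]
150 60 [-0.4369 -0.4731  1.3134]
60 420 [-0.4231 -0.4416  1.2547]
200 460 [-0.4218 -0.4569  1.255 ]
260 100 [-0.369  -0.4403  1.2559]
150 200 [-0.3882 -0.4304  1.2485]
450 285 [-0.388  -0.4756  1.2494]
tube [0.805  0.0808 0.1524]
tube [ 0.8509 -0.2571  0.1617]
tube [ 0.8756 -0.4792  0.2361]
{'fovy': 65.70646984690485, 'cx': 325.3198731681288, 'cy': 243.77872477205491, 'view': array([[ 0.3506, -0.9365, -0.0024, -0.6745],
       [-0.8955, -0.336 ,  0.2919, -0.0378],
       [-0.2742, -0.1002, -0.9564,  0.3801],
       [ 0.    ,  0.    ,  0.    ,  1.    ]])}
cam [ 0.3068 -0.6063  0.373 ]
```

>>> {"api": "servo_tool", "payload": {"motion": [[[1,0.47,0.97,0.18,0.72],[1,0.47,0.97,0.18,0.72],[1,0.47,0.97,0.18,0.72],[1,0.47,0.97,0.18,0.72],[1,0.47,0.97,0.18,0.72],[1,0.47,0.97,0.18,0.72],[1,0.47,0.97,0.18,0.72],[1,0.47,0.97,0.18,0.72],[1,0.47,0.97,0.18,0.72],[1,0.47,0.97,0.18,0.72],[1,0.47,0.97,0.18,0.72],[1,0.47,0.97,0.18,0.72],[1,0.47,0.97,0.18,0.72],[1,0.47,0.97,0.18,0.72],[1,0,0,0,0],[1,0,0,0,0]]]}}

```text
t: 1.7
eef_pos: [0.5003, -0.0879, 0.3539]
tool_rot: [-0.0, 0.707, 0.707, -0.0]
contact_force: [-0.4, -0.7, -0.4]
gripper_width: 1.001
grasp_force: 0.0
```

```bash
cat >> h.py <<'E'
def snap(bot,tag):
    c=bot.get_calibration('wrist');p,d=bot.read_camera('wrist')
    cv2.imwrite(f'pics/{tag}.png',p[:,:,::-1]);np.savez(tag+'.npz',p=p,d=d,view=c['view'],fovy=c['fovy'],cx=c['cx'],cy=c['cy'])
    o=bot.get_obs();q=o['tool_rot'];a=np.degrees(2*np.arctan2(q[2],q[1]))
    print('t',o['t'],'tcp',o['eef_pos'],'toolx deg',a,'q',o['q'])
E
python3 - <<'E'
from station import bot
from h import *
snap(bot,'w1')
E
```

```text
t 1.75 tcp [ 0.4998 -0.0893  0.3536] toolx deg 89.82519384835494 q [ 0.5074  0.1511 -0.5053  1.7887  0.078   1.2224 -0.0228]
```

View pics/w1.png

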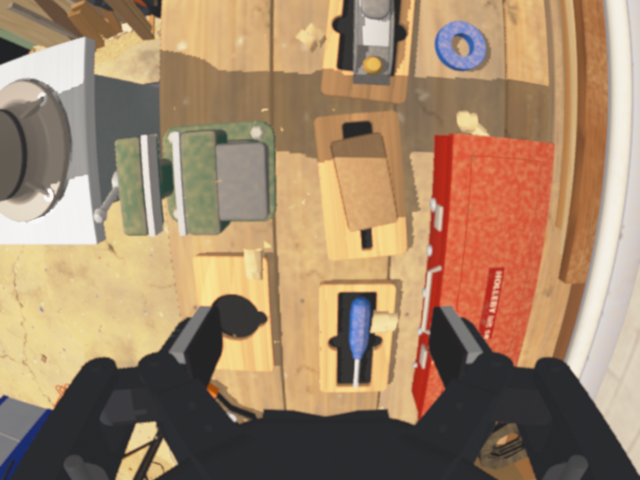

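The wrist view shows all boards: left one cut off at the top (370,40), driver holder (362,185) with handle pocket at top (+y) and groove bottom, plane holder with screwdriver (357,335), round recess (240,315), roll (462,45). Moving left for the rest.

>>> {"api": "servo_tool", "payload": {"motion": [[[1,0,0.9,0,0],[1,0,0.9,0,0],[1,0,0.9,0,0],[1,0,0.9,0,0],[1,0,0.9,0,0],[1,0,0,0,0],[1,0,0,0,0]]]}}

```text
t: 2.45
eef_pos: [0.5, 0.0901, 0.3536]
tool_rot: [0.0, 0.708, 0.706, -0.001]
contact_force: [-0.3, -0.1, -0.8]
gripper_width: 0.998
grasp_force: 0.0
```

```bash
cat >> h.py <<'E'
def load(tag):
    z=np.load(tag+'.npz');return z['p'],z['d'],{k:z[k] if k=='view' else float(z[k]) for k in('view','fovy','cx','cy')}
def ortho(tag,x0,x1,y0,y1,z=.015,s=2000):
    "rectified view on plane z: column = (y1-y)*s, row = (x1-x)*s"
    p,d,c=load(tag);n,m=int((x1-x0)*s),int((y1-y0)*s);r,q=np.mgrid[:n,:m]
    uv=proj(c,np.c_[(x1-r/s).ravel(),(y1-q/s).ravel(),np.full(n*m,z)],True).reshape(n,m,2).astype('f4')
    return cv2.remap(p[:,:,::-1].copy(),uv[...,0],uv[...,1],cv2.INTER_CUBIC)
E
python3 - <<'E'
from station import bot
from h import *
snap(bot,'w2')
a=ortho('w2',.44,.76,-.17,.24,s=1900);b=ortho('w1',.33,.62,-.40,.02,s=1900)
cv2.imwrite('pics/o2.png',a[:600,:800]);cv2.imwrite('pics/o1.png',b[:600,:800])
E
```

```text
t 2.5 tcp [0.5002 0.0891 0.3536] toolx deg 89.70448350584904 q [ 0.2694  0.1682 -0.6385  1.7813  0.1069  1.2278 -0.4037]
```

View pics/o2.png

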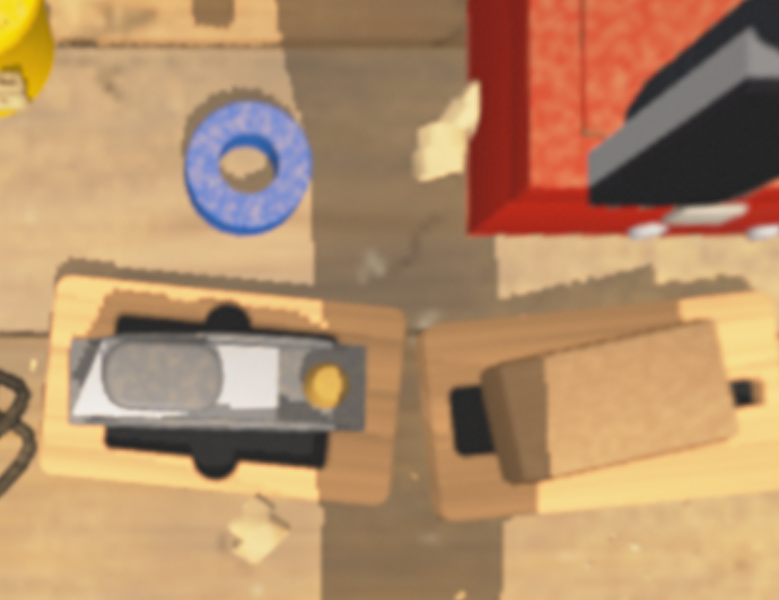

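View pics/o1.png

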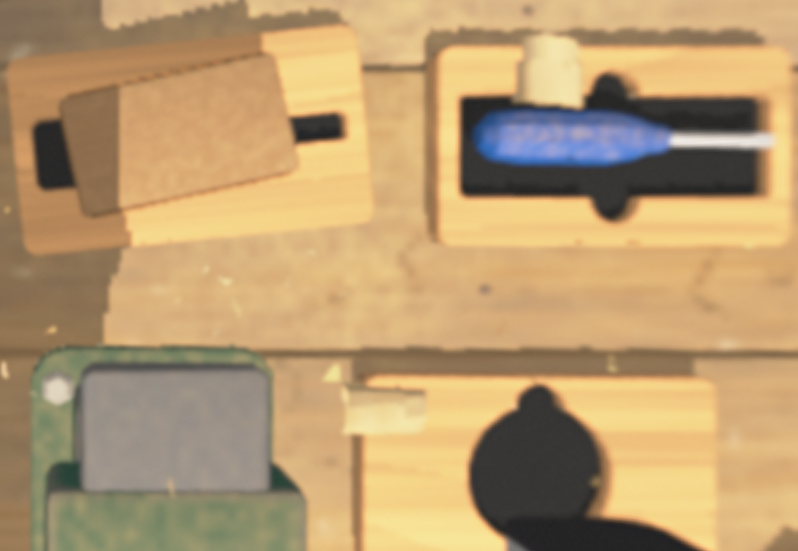

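```bash
python3 - <<'E'
from h import *
def rect(tag,lo,hi,z,win,name):
    p,d,c=load(tag);h=cv2.cvtColor(p,cv2.COLOR_RGB2HSV);m=cv2.inRange(h,lo,hi)
    k=np.zeros_like(m);k[win[1]:win[3],win[0]:win[2]]=255;m=cv2.morphologyEx(m&k,cv2.MORPH_OPEN,np.ones((3,3)))
    ct=max(cv2.findContours(m,cv2.RETR_EXTERNAL,cv2.CHAIN_APPROX_NONE)[0],key=cv2.contourArea)
    w=onplane(c,ct[:,0,:],z,True)[:,:2]
    r=cv2.minAreaRect((w*1000).astype('f4'));print(name,z,r)
    return w
rect('w2',(105,60,40),(130,255,255),.017,(200,60,640,300),'roll')
rect('w1',(105,60,40),(130,255,255),.0195,(330,285,385,370),'handle')
# heights
for tag,pts in (('w1',{'shaving':(385,322),'shav2':(253,263),'cork':(365,180),'board':(330,380),'bench':(300,300),'bench2':(300,380),'recess':(235,315)}),):
    p,d,c=load(tag);P=cloud(c,d,True)
    for n,(u,v) in pts.items():print(n,P[v,u],np.array(cv2.cvtColor(p,cv2.COLOR_RGB2HSV)[v,u]))
p,d,c=load('w2');P=cloud(c,d,True)
uv=np.rint(proj(c,[.58,.15,.015],True))[0];print(uv,P[int(uv[1]),int(uv[0])])
# cork & plane by height bands from depth
for tag,n,x0,x1,y0,y1,z0,z1 in (('w1','cork',.49,.62,-.17,.02,.036,.06),('w2','cork',.49,.62,-.17,.02,.036,.06),('w2','plane',.49,.62,.03,.22,.032,.08),('w1','roundrec',.33,.42,-.31,-.22,.0,.0105),('w2','board',.48,.64,.03,.24,.009,.02)):
    p,d,c=load(tag);P=cloud(c,d,True)
    m=(P[...,0]>x0)&(P[...,0]<x1)&(P[...,1]>y0)&(P[...,1]<y1)&(P[...,2]>z0)&(P[...,2]<z1)&(d>0)
    Q=P[m];print(tag,n,m.sum(),np.median(Q[:,2]) if len(Q) else 0,cv2.minAreaRect((Q[:,:2]*1000).astype('f4')) if len(Q) else 0)
cv2.imwrite('pics/o3.png',np.vstack([ortho('w2',.50,.62,.02,.22,z=.043,s=2400),ortho('w1',.50,.62,-.18,.02,z=.046,s=2400)]))
E
```

```text
roll 0.017 ((670.4879150390625, 109.31631469726562), (60.372989654541016, 69.0848159790039), 76.74732971191406)
handle 0.0195 ((547.2499389648438, -277.01715087890625), (101.48310089111328, 31.194625854492188), 89.22557067871094)
shaving [ 0.5814 -0.2602  0.0321] [ 23  78 242]
shav2 [ 0.4066 -0.1758  0.0282] [ 21  93 239]
cork [ 0.5464 -0.0674  0.0447] [ 15 120 214]
board [ 0.5071 -0.3709  0.0165] [ 22 111 246]
bench [ 0.4644 -0.2408  0.0015] [ 15  97 191]
bench2 [ 0.4596 -0.3852 -0.0013] [ 17 113 217]
recess [ 0.3691 -0.2645  0.006 ] [15 19 55]
[390. 146.] [0.5741 0.1507 0.0483]
w1 cork 4800 0.04487275323394063 ((546.6570434570312, -70.81256103515625), (63.88210678100586, 110.1888198852539), 12.312825202941895)
w2 cork 3512 0.044705604731174464 ((546.3948974609375, -69.85580444335938), (64.00448608398438, 111.2380142211914), 12.466083526611328)
w2 plane 2738 0.047454301943677 ((553.6506958007812, 129.91787719726562), (118.16474151611328, 95.33985900878906), 59.3265266418457)
w1 roundrec 1650 0.006021054094054817 ((369.2056579589844, -266.197998046875), (72.19286346435547, 74.82567596435547), 43.18366241455078)
w2 board 6193 0.01502535857984677 ((566.4878540039062, 133.307861328125), (208.4002685546875, 150.23037719726562), 85.91155242919922)Traceback (most recent call last):
  File "<stdin>", line 22, in <module>
    return _nx.concatenate(arrs, 0, dtype=dtype, casting=casting)
           ~~~~~~~~~~~~~~~^^^^^^^^^^^^^^^^^^^^^^^^^^^^^^^^^^^^^^^
ValueError: all the input array dimensions except for the concatenation axis must match exactly, but along dimension 1, the array at index 0 has size 480 and the array at index 1 has size 479
```

```bash
python3 - <<'E'
from h import *
cv2.imwrite('pics/o3.png',np.vstack([ortho('w2',.50,.62,.02,.22,z=.043,s=2400)[:,:479],ortho('w1',.50,.62,-.18,.02,z=.015,s=2400)[:,:479]]))
E
```

```text
(no output)
```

View pics/o3.png

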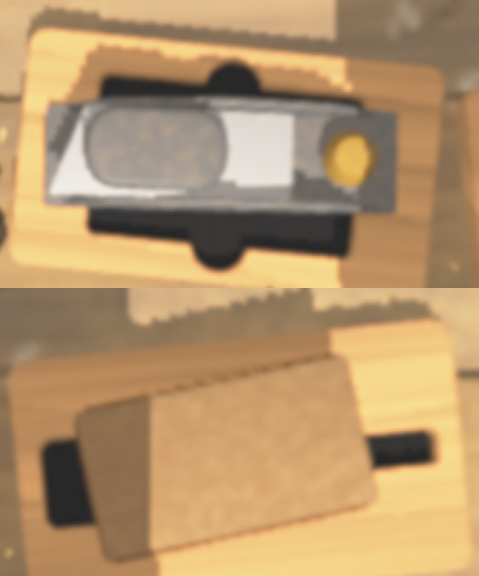

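Plane at z=0.043 spans cols 47–397, rows ~100–210 (centre about x 0.554, y 0.1265, −1.4°); the driver holder's groove runs to the right (−y). First I park the cork block.

>>> {"api": "servo_tool", "payload": {"motion": [[[1,0.232,-0.795,-0.8,0.37],[1,0.232,-0.795,-0.8,0.37],[1,0.232,-0.795,-0.8,0.37],[1,0.232,-0.795,-0.8,0.37],[1,0.232,-0.795,-0.8,0.37],[1,0,0,-0.9,0],[1,0,0,-0.9,0],[1,0,0,-0.9,0],[1,0,0,0,0],[1,0,0,0,0]]], "newtons": 40}}

```text
t: 3.5
eef_pos: [0.5463, -0.0694, 0.0862]
tool_rot: [-0.0, 0.626, 0.78, -0.001]
contact_force: [1.1, -0.4, 0.7]
gripper_width: 0.999
grasp_force: 0.0
```

```bash
python3 - <<'E'
from station import bot
from h import *
snap(bot,'w3')
E
```

```text
t 3.55 tcp [ 0.5474 -0.069   0.0874] toolx deg 102.47944478562822 q [ 0.3901  0.5393 -0.4821  1.9578  0.3665  0.7289 -0.0927]
```

View pics/w3.png

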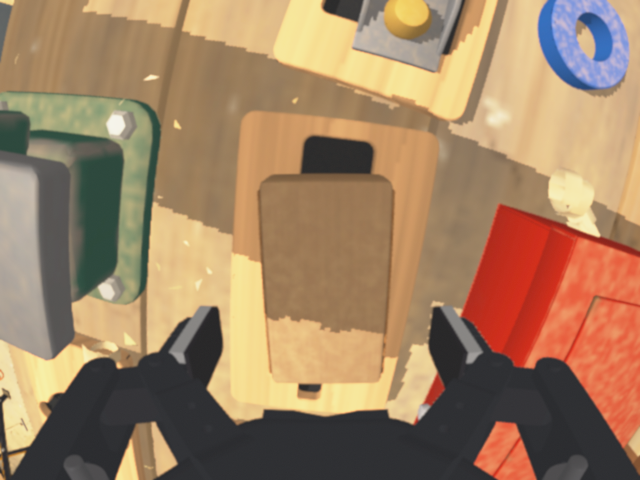

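The block is centred and square between the open fingers (cols ~210 and ~440). Descend and grip.

>>> {"api": "servo_tool", "payload": {"motion": [[[1,0,0,-0.6,0],[1,0,0,-0.57,0],[1,0,0,0,0],[0.5,0,0,0,0],[0.5,0,0,0,0],[0.5,0,0,0,0],[0.5,0,0,0,0],[0.5,0,0,0,0]]], "newtons": 40}}

```text
t: 4.35
eef_pos: [0.5482, -0.068, 0.0415]
tool_rot: [0.002, 0.625, 0.78, 0.001]
contact_force: [-0.8, -0.2, 7.0]
gripper_width: 0.695
grasp_force: 43.7
```

>>> {"api": "servo_tool", "payload": {"motion": [[[0.5,0,0,0.6,0],[0.5,0,0.1,0.95,0],[0.5,0,0.7,0.95,-0.3],[0.5,0,0.9,0,-0.4],[0.5,-0.3,0.9,0,-0.4],[0.5,-0.7,0.9,0,-0.4],[0.5,-0.8,0.7,0,-0.32],[0.5,-0.8,0,-0.2,0],[0.5,-0.48,0,-0.6,0],[0.5,0,0,-0.8,0],[0.5,0,0,-0.6,0],[0.5,0,0,0,0],[0.5,0,0,0,0]]]}}

```text
t: 5.65
eef_pos: [0.4239, 0.1005, 0.0522]
tool_rot: [0.0, 0.707, 0.708, 0.0]
contact_force: [-0.2, 0.0, -0.0]
gripper_width: 0.695
grasp_force: 43.5
```

>>> {"api": "servo_tool", "payload": {"motion": [[[0.5,0,0,-0.35,0],[0.5,0,0,-0.22,0],[0.5,0,0,0,0],[0.5,0,0,0,0]]]}}

```text
t: 6.05
eef_pos: [0.4239, 0.1003, 0.0292]
tool_rot: [0.0, 0.707, 0.707, 0.0]
contact_force: [0.4, -0.8, 0.0]
gripper_width: 0.693
grasp_force: 43.5
```

>>> {"api": "servo_tool", "payload": {"motion": [[[0.5,0,0,-0.06,0],[0.5,0,0,0,0],[1,0,0,0,0],[1,0,0,0,0],[1,0,0,0,0],[1,0,0,0.6,0],[1,0,0,0.95,0],[1,0.3,0,0.95,0],[1,0.77,-0.3,0.95,0],[1,0.9,-0.9,0.95,0],[1,0.9,-0.9,0.6,0],[1,0.2,-0.95,0,-0.1],[1,0,-0.95,0,0],[1,0,-0.95,0,0],[1,0,-0.95,0,0],[1,0,-0.95,0,0],[1,0,-0.95,0,0],[1,0,-0.95,-0.5,0],[1,0,-0.95,-0.5,0],[1,0,0,-0.5,0]]]}}

```text
t: 8.05
eef_pos: [0.5326, -0.2833, 0.1539]
tool_rot: [0.001, 0.714, 0.7, -0.001]
contact_force: [-0.9, 0.6, -0.2]
gripper_width: 1.004
grasp_force: 0.0
```

```bash
python3 - <<'E'
from station import bot
from h import *
snap(bot,'w4')
E
```

```text
t 8.1 tcp [ 0.5312 -0.279   0.1504] toolx deg 89.06333542342671 q [ 0.6734  0.501  -0.388   1.8068  0.2378  0.8854  0.1596]
```

View pics/w4.png

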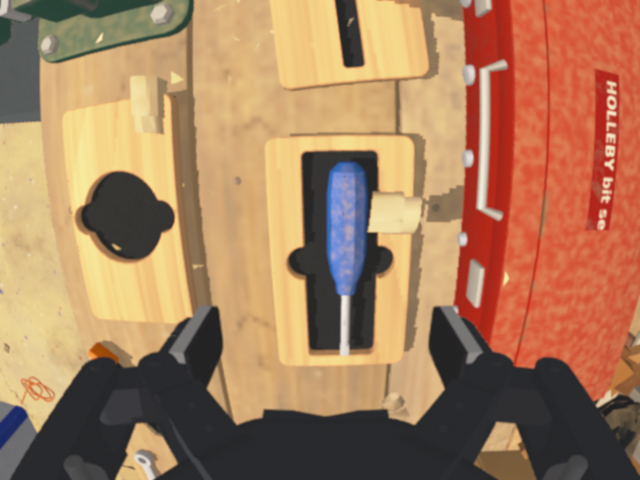

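The screwdriver handle (347,228), plane-holder recess (cols 303–377, rows 152–350) and round recess (126,215) are in view. Measuring them.

```bash
python3 - <<'E'
from h import *
from station import bot
o=bot.get_obs();print(o['eef_pos'])
p,d,c=load('w4');h=cv2.cvtColor(p,cv2.COLOR_RGB2HSV)
def one(m,win,z,n):
    k=np.zeros_like(m);k[win[1]:win[3],win[0]:win[2]]=255;m=cv2.morphologyEx(m&k,cv2.MORPH_OPEN,np.ones((3,3)))
    ct=max(cv2.findContours(m,cv2.RETR_EXTERNAL,cv2.CHAIN_APPROX_NONE)[0],key=cv2.contourArea)
    w=(onplane(c,ct[:,0,:],z,True)[:,:2]*1000).astype('f4');print(n,cv2.minAreaRect(w),cv2.minEnclosingCircle(w))
one(cv2.inRange(h,(105,60,40),(130,255,255)),(310,140,390,310),.0195,'handle')
dark=cv2.inRange(h,(0,0,0),(180,255,75))
one(dark,(60,150,190,280),.015,'round')
one(cv2.inRange(h,(15,80,200),(30,255,255)),(255,125,425,375),.015,'plane board')
for n,uv,z in(('recess corners',[(303,152),(377,153),(372,348),(311,350)],.015),('tip',[(345,354)],.019),('round edges LRTB',[(93,215),(160,215),(126,172),(126,258)],.015)):
    print(n,onplane(c,uv,z,True)[:,:2])
P=cloud(c,d,True)
m=(P[...,2]<.0105)&(P[...,2]>.002)&(d>0)
for n,(x0,x1,y0,y1) in(('round',(.32,.42,-.31,-.22)),):
    q=m&(P[...,0]>x0)&(P[...,0]<x1)&(P[...,1]>y0)&(P[...,1]<y1);print(n,q.sum(),P[q].min(0),P[q].max(0))
E
```

```text
[ 0.5312 -0.279   0.1504]
handle ((548.0339965820312, -278.2478942871094), (100.3101577758789, 29.636442184448242), 88.88037109375) ((549.5220336914062, -278.2915344238281), 50.251502990722656)
round ((373.0267639160156, -263.33209228515625), (67.81123352050781, 71.20126342773438), 45.054405212402344) ((373.2386474609375, -264.4193115234375), 44.381919860839844)
plane board ((546.1787719726562, -305.74224853515625), (205.9315948486328, 148.3093719482422), 88.25009155273438) ((546.0589599609375, -309.6607360839844), 123.72933959960938)
recess corners [[ 0.5184 -0.2222]
 [ 0.5698 -0.2236]
 [ 0.5693 -0.38  ]
 [ 0.5188 -0.3805]]
tip [[ 0.5467 -0.3824]]
round edges LRTB [[ 0.3419 -0.2605]
 [ 0.4065 -0.2635]
 [ 0.3802 -0.2282]
 [ 0.3687 -0.298 ]]
round 5848 [ 0.3202 -0.3029  0.0034] [ 0.4148 -0.2271  0.0105]
```

>>> {"api": "servo_tool", "payload": {"motion": [[[1,0.42,-0.32,-0.4,0],[1,0,0,-0.9,0],[1,0,0,-0.9,0],[1,0,0,-0.4,0],[1,0,0,-0.23,0],[1,0,0,0,0],[0.1,0,0,0,0],[0.1,0,0,0,0],[0.1,0,0,0,0],[0.1,0,0,0,0],[0.1,0,0,0,0],[0.1,0,0,0,0],[0.1,0,0,0,0]]], "newtons": 35}}

```text
t: 9.4
eef_pos: [0.5513, -0.2892, 0.0428]
tool_rot: [0.0, 0.711, 0.703, -0.0]
contact_force: [-1.4, 0.1, 4.4]
gripper_width: 0.283
grasp_force: 33.0
```

>>> {"api": "servo_tool", "payload": {"motion": [[[0.1,0,0,0.4,0],[0.1,0,0,0.8,0],[0.1,0,0.3,0.8,0],[0.1,0,0.7,0.8,0.3],[0.1,0,0.9,0.3,0.3],[0.1,0,0.7,0,0.3],[0.1,0,0,0,0],[0.1,0,0,0,0],[0.1,0,0,0,0]]]}}

```text
t: 10.3
eef_pos: [0.5509, -0.1862, 0.1661]
tool_rot: [0.0, 0.673, 0.74, -0.0]
contact_force: [-0.1, -0.8, -0.4]
gripper_width: 0.287
grasp_force: 32.6
```

```bash
python3 - <<'E'
from station import bot
from h import *
snap(bot,'w5')
E
```

```text
t 10.35 tcp [ 0.5508 -0.1864  0.1659] toolx deg 95.43588154455566 q [ 0.5617  0.4599 -0.4425  1.8411  0.247   0.8949  0.0985]
```

View pics/w5.png

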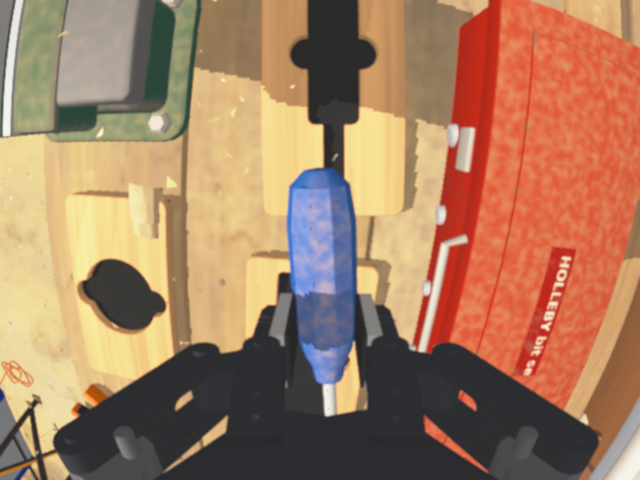

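```bash
python3 - <<'E'
from h import *
p,d,c=load('w5')
a=onplane(c,[(309,122),(359,122),(309,20),(358,20),(324,150),(343,150),(262,213),(405,215),(265,110),(405,110)],.015,True)[:,:2]
print(a)
th=np.radians(6);R=np.array([[np.cos(th),-np.sin(th)],[np.sin(th),np.cos(th)]])
print('in holder guess frame',(a-[.5463,-.0804])@R*1000)
# held handle: depth points, blue
P=cloud(c,d,True);h=cv2.cvtColor(p,cv2.COLOR_RGB2HSV);m=(cv2.inRange(h,(105,60,40),(130,255,255))>0)&(d>0)&(P[...,2]>.08)
Q=P[m];print(cv2.minAreaRect((Q[:,:2]*1000).astype('f4')))
for lo in np.arange(-.2,-.1,.015):
    s=Q[(Q[:,1]>lo)&(Q[:,1]<lo+.015)]
    if len(s)>20:print(round(lo,3),'top z',np.percentile(s[:,2],98),'x mid',(s[:,0].min()+s[:,0].max())/2, s[:,1].max())
E
```

```text
[[ 0.5315 -0.1053]
 [ 0.5673 -0.1017]
 [ 0.5241 -0.0283]
 [ 0.5593 -0.0247]
 [ 0.5441 -0.1247]
 [ 0.5578 -0.1233]
 [ 0.502  -0.1756]
 [ 0.6099 -0.1668]
 [ 0.4988 -0.0987]
 [ 0.5999 -0.0885]]
in holder guess frame [[-17.3485 -23.1916]
 [ 18.6372 -23.3675]
 [-16.6243  54.1147]
 [ 18.7792  54.0792]
 [ -6.7786 -43.8318]
 [  6.9848 -43.9175]
 [-54.048  -90.0776]
 [ 54.2002 -92.5582]
 [-49.1265 -13.2876]
 [ 52.4335 -13.6605]]
((549.0397338867188, -174.1492919921875), (27.565998077392578, 96.94584655761719), 7.2494401931762695)
-0.2 top z 0.15655039782637295 x mid 0.5516432750773707 -0.18500492931699264
-0.185 top z 0.15666556835799209 x mid 0.5492639766206593 -0.17000856867818864
-0.17 top z 0.15667412756302226 x mid 0.5473676577527125 -0.15500064861500817
-0.155 top z 0.1564803246699574 x mid 0.5460882141126978 -0.14000117890581665
-0.14 top z 0.1551733654540987 x mid 0.544493049077033 -0.12573911472353907
```

>>> {"api": "servo_tool", "payload": {"motion": [[[0.1,-0.13,0.8,0,-0.15],[0.1,0,0.8,0,0],[0.1,0,0.8,0,0],[0.1,0,0.7,-0.3,0],[0.1,0,0,-0.8,0],[0.1,0,0,-0.8,0],[0.1,0,0,-0.6,0],[0.1,0,0,0,0],[0.1,0,0,0,0],[0.1,0,0,0,0]]]}}

```text
t: 11.35
eef_pos: [0.5471, -0.0613, 0.0672]
tool_rot: [0.001, 0.679, 0.734, 0.001]
contact_force: [0.6, -0.3, 0.2]
gripper_width: 0.283
grasp_force: 32.7
```

>>> {"api": "servo_tool", "payload": {"motion": [[[0.1,-0.04,-0.03,-0.3,0],[0.1,0,0,-0.27,0],[0.1,0,0,0,0],[0.1,0,0,0,0]]]}}

```text
t: 11.75
eef_pos: [0.5446, -0.0624, 0.0429]
tool_rot: [0.0, 0.679, 0.734, 0.0]
contact_force: [0.2, -1.1, 1.2]
gripper_width: 0.284
grasp_force: 33.1
```

>>> {"api": "servo_tool", "payload": {"motion": [[[0.6,0,0,0,0],[0.6,0,0,0,0],[0.6,0,0,0,0],[0.6,0,0,0.3,0],[0.8,0,0,0.8,0],[1,0,0,0.9,0],[1,0,-0.5,0.9,0],[1,0,-0.9,0.9,0],[1,0,-0.5,0,0],[1,0,0,0,0],[1,0,0,0,0]]]}}

```text
t: 12.85
eef_pos: [0.544, -0.1372, 0.1948]
tool_rot: [-0.0, 0.679, 0.734, 0.0]
contact_force: [-0.1, -0.2, -0.3]
gripper_width: 1.0
grasp_force: 0.0
```

```bash
python3 - <<'E'
from station import bot
from h import *
snap(bot,'w6')
p,d,c=load('w6');P=cloud(c,d,True);h=cv2.cvtColor(p,cv2.COLOR_RGB2HSV)
m=(cv2.inRange(h,(105,60,40),(130,255,255))>0)&(d>0)&(abs(P[...,0]-.547)<.05)&(abs(P[...,1]+.08)<.11)
Q=P[m];print(cv2.minAreaRect((Q[:,:2]*1000).astype('f4')))
for lo in np.arange(-.11,.0,.02):
    s=Q[(Q[:,1]>lo)&(Q[:,1]<lo+.02)]
    if len(s)>20:print(round(lo,3),'top z',np.percentile(s[:,2],95))
E
```

```text
t 12.9 tcp [ 0.5439 -0.1363  0.1944] toolx deg 94.58744960910589 q [ 0.5132  0.3973 -0.4751  1.8643  0.2212  0.9326  0.0171]
((543.4368896484375, -49.9986572265625), (31.40300750732422, 102.88414764404297), 7.307438373565674)
-0.11 top z 0.026957639794108743
-0.09 top z 0.031935109039552566
-0.07 top z 0.03325889429113363
-0.05 top z 0.033227564551021785
-0.03 top z 0.03286617696728973
-0.01 top z 0.031166545902024643
```

View pics/w6.png

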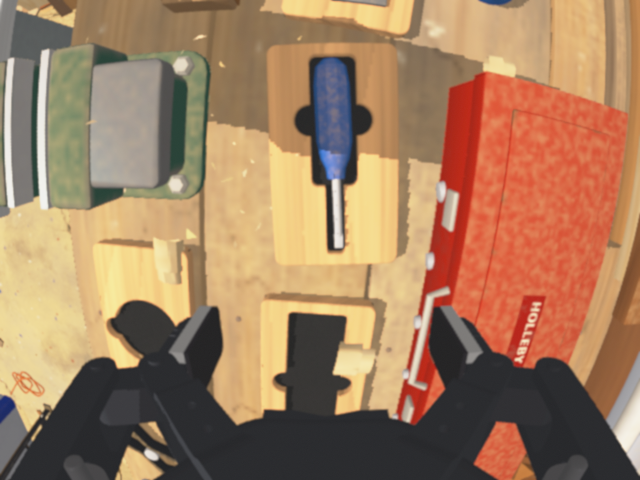

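The screwdriver lies home in its recess (handle 333,110, top z 33 mm as it should be). Now the plane.

>>> {"api": "servo_tool", "payload": {"motion": [[[1,0.25,0.9,0,-0.2],[1,0,0.94,0,-0.4],[1,0,0.94,0,-0.27],[1,0,0.94,0,0],[1,0,0.94,-0.3,0],[1,0,0.94,-0.7,0],[1,0,0.9,-0.7,0],[1,0,0,-0.4,0],[1,0,0,0,0],[1,0,0,0,0]]]}}

```text
t: 13.9
eef_pos: [0.5539, 0.1223, 0.1103]
tool_rot: [-0.0, 0.716, 0.698, -0.001]
contact_force: [0.6, -0.6, 0.5]
gripper_width: 0.997
grasp_force: 0.0
```

```bash
python3 - <<'E'
from station import bot
from h import *
snap(bot,'w7')
E
```

```text
t 13.95 tcp [0.5546 0.1219 0.111 ] toolx deg 88.50006914529754 q [ 0.0443  0.5235 -0.4778  1.9073  0.3308  0.7883 -0.6409]
```

View pics/w7.png

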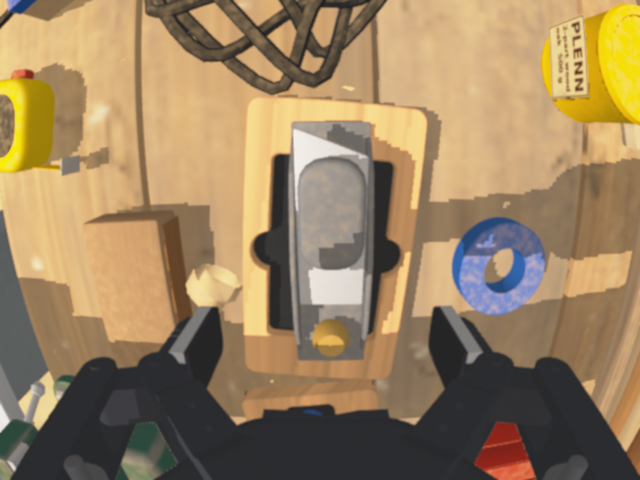

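Plane centred between the fingers (ends at rows 122 and 358); recess at cols 271–390, rows 155–333.

```bash
python3 - <<'E'
from h import *
p,d,c=load('w7');P=cloud(c,d,True)
for z in(.02,.043):print(z,onplane(c,[(292,122),(371,122),(363,358),(300,358)],z,True)[:,:2].tolist())
a=onplane(c,[(275,155),(394,163),(375,334),(271,328),(247,97),(428,112),(402,378),(245,376)],.015,True)[:,:2];print(a,a[:4].mean(0),a[4:].mean(0))
print([ (uv,P[uv[1],uv[0]]) for uv in((332,130),(332,352),(365,250),(296,250),(332,340))])
E
```

```text
0.02 [[0.537443421731081, 0.20342666077528757], [0.5816456682863752, 0.20245564191802132], [0.5778108280431952, 0.049920444981354783], [0.5349770569314206, 0.051138843148582885]]
0.043 [[0.5394970012526807, 0.2026216726767506], [0.5788775940820102, 0.2017565741528607], [0.575461064517313, 0.06586016727702076], [0.5372996715802507, 0.06694566056903231]]
[[0.5264 0.1848]
 [0.5956 0.1786]
 [0.5861 0.0659]
 [0.5163 0.0722]
 [0.5113 0.2199]
 [0.6162 0.2092]
 [0.6075 0.0265]
 [0.4931 0.031 ]] [0.5561 0.1254] [0.557  0.1217]
[((332, 130), array([0.5597, 0.1981, 0.02  ])), ((332, 352), array([0.5568, 0.0664, 0.0361])), ((365, 250), array([0.5766, 0.1313, 0.0323])), ((296, 250), array([0.5376, 0.1316, 0.0301])), ((332, 340), array([0.5569, 0.076 , 0.0371]))]
```

>>> {"api": "servo_tool", "payload": {"motion": [[[1,0.06,0.12,-0.5,0],[1,0,0,-0.6,0],[1,0,0,-0.5,0],[1,0,0,0,0],[0.3,0,0,0,0],[0.3,0,0,0,0],[0.3,0,0,0,0],[0.3,0,0,0,0],[0.3,0,0,0,0],[0.3,0,0,0,0]]], "newtons": 60}}

```text
t: 14.95
eef_pos: [0.5577, 0.1275, 0.0481]
tool_rot: [0.001, 0.716, 0.698, 0.001]
contact_force: [-1.7, -1.9, 7.1]
gripper_width: 0.51
grasp_force: 62.7
```

```bash
python3 - <<'E'
from h import *
for t in('w4','w6'):
    p,d,c=load(t);P=cloud(c,d,True);h=cv2.cvtColor(p,cv2.COLOR_RGB2HSV)
    m=(abs(P[...,0]-.583)<.03)&(abs(P[...,1]+.262)<.035)&(P[...,2]>.0185)&(d>0)&(h[...,0]<40)
    Q=P[m];print(t,m.sum(),np.percentile(Q,[1,50,99],axis=0))
p=cv2.imread('pics/w4.png')[120:380,240:450];cv2.imwrite('pics/c4.png',cv2.resize(p,None,fx=2.2,fy=2.2,interpolation=cv2.INTER_CUBIC))
E
```

```text
w4 4336 [[ 0.5562 -0.2965  0.0211]
 [ 0.5793 -0.2734  0.1532]
 [ 0.606  -0.2507  0.2345]]
w6 1010 [[ 0.5633 -0.2759  0.0189]
 [ 0.5795 -0.2599  0.0294]
 [ 0.599  -0.2502  0.0345]]
```

View pics/c4.png

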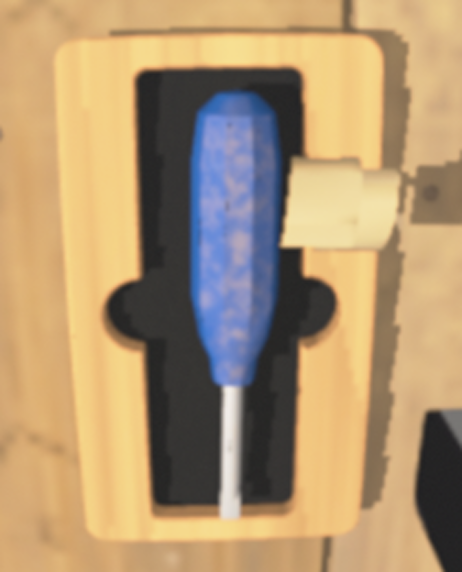

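A curled shaving overhangs the plane's recess edge slightly (x ≥ 0.563); I'll bias the plane 1–2 mm away from it.

>>> {"api": "servo_tool", "payload": {"motion": [[[0.3,0,0,0.4,0],[0.3,0,0,0.8,0],[0.3,0,-0.3,0.8,0],[0.3,-0.1,-0.8,0.4,0.22],[0.3,-0.3,-0.9,0,0],[0.3,0,-0.9,0,0],[0.3,0,-0.9,0,0],[0.3,0,-0.9,0,0],[0.3,0,-0.9,0,0],[0.3,0,-0.9,0,0],[0.3,0,-0.9,0,0],[0.3,0,-0.9,0,0],[0.3,0,-0.9,0,0],[0.3,0,-0.9,0,0],[0.3,0,-0.64,0,0],[0.3,0,0,0,0],[0.3,0,0,0,0],[0.3,0,0,0,0]]]}}

```text
t: 16.75
eef_pos: [0.5405, -0.3007, 0.1425]
tool_rot: [-0.001, 0.706, 0.708, 0.0]
contact_force: [0.6, 0.4, -7.3]
gripper_width: 0.509
grasp_force: 64.4
```

```bash
python3 - <<'E'
from station import bot
from h import *
snap(bot,'w8')
E
```

```text
t 16.8 tcp [ 0.5407 -0.3005  0.1426] toolx deg 90.18628369137387 q [ 0.7185  0.5411 -0.4201  1.7681  0.2724  0.8908  0.1821]
```

View pics/w8.png

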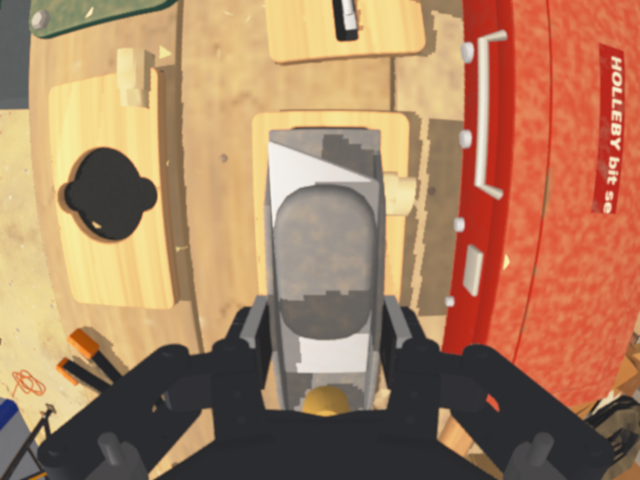

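The plane hangs level and straight in the grip, its far end at row 130 over the recess's end.

```bash
python3 - <<'E'
from h import *
p,d,c=load('w8');P=cloud(c,d,True)
for uv in((275,134),(325,134),(376,134),(274,250),(378,250)):print(uv,P[uv[1],uv[0]])
z=P[134,325,2]
print(onplane(c,[(269,130),(381,130),],z,True))
print(onplane(c,[(253,112),(409,112),(350,112)],.015,True))
E
```

```text
(275, 134) [ 0.5205 -0.2267  0.1137]
(325, 134) [ 0.5404 -0.2269  0.114 ]
(376, 134) [ 0.5606 -0.2266  0.1145]
(274, 250) [ 0.5209 -0.2706  0.1281]
(378, 250) [ 0.5602 -0.269   0.1327]
[[ 0.5181 -0.225   0.114 ]
 [ 0.5627 -0.2249  0.114 ]]
[[ 0.4924 -0.211   0.015 ]
 [ 0.5961 -0.2104  0.015 ]
 [ 0.5566 -0.2119  0.015 ]]
```

>>> {"api": "servo_tool", "payload": {"motion": [[[0.3,0.06,-0.01,-0.7,0],[0.3,0,0,-0.8,0],[0.3,0,0,-0.5,0],[0.3,0,0,-0.3,0],[0.3,0,0,-0.2,0],[0.3,0,0,0,0],[0.3,0,0,0,0]]]}}

```text
t: 17.5
eef_pos: [0.544, -0.3027, 0.0434]
tool_rot: [0.001, 0.707, 0.708, 0.0]
contact_force: [0.6, 0.1, -6.6]
gripper_width: 0.506
grasp_force: 64.3
```

>>> {"api": "servo_tool", "payload": {"motion": [[[0.3,0,0,-0.07,0],[0.3,0,0,-0.03,0],[0.3,0,0,0,0],[0.6,0,0,0,0],[0.8,0,0,0,0],[0.8,0,0,0,0],[0.8,0,0,0,0],[0.8,0,0,0.4,0],[1,0,0,0.8,0],[1,0,-0.5,0.9,0],[1,0,-0.9,0.9,0],[1,0,-0.5,0.5,0],[1,0,0,0,0],[1,0,0,0,0]]]}}

```text
t: 18.9
eef_pos: [0.5431, -0.378, 0.1788]
tool_rot: [0.001, 0.707, 0.707, 0.0]
contact_force: [0.5, 0.7, -0.9]
gripper_width: 1.002
grasp_force: 0.0
```

```bash
python3 - <<'E'
from station import bot
from h import *
snap(bot,'w9')
p,d,c=load('w9');P=cloud(c,d,True)
for n,(x,y,z) in {'far end':(.543,-.229,.011),'near end':(.543,-.376,.011),'cap':(.543,-.27,.045)}.items():
    u,v=np.rint(proj(c,[x,y,z],True))[0].astype(int);print(n,(u,v),P[v,u],p[v,u])
E
```

```text
t 18.95 tcp [ 0.5429 -0.3768  0.1777] toolx deg 90.1126116718306 q [ 0.8061  0.5619 -0.4155  1.6366  0.2578  0.9987  0.3088]
far end (np.int64(325), np.int64(39)) [ 0.5432 -0.229   0.0113] [137 129 119]
near end (np.int64(325), np.int64(225)) [ 0.5432 -0.3765  0.0107] [148 140 130]
cap (np.int64(325), np.int64(84)) [ 0.5432 -0.2698  0.0446] [151 142 132]
```

View pics/w9.png

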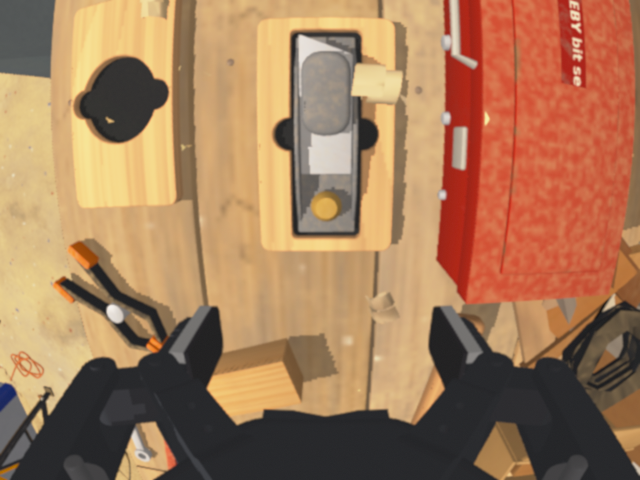

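The plane lies home (both ends at 11 mm, level). That view was my 15th, one past the stated limit of 14, so from here I work by numbers only. Heading back towards the cork block, stopping where the sander holder is visible.

>>> {"api": "servo_tool", "payload": {"motion": [[[1,0,0.8,0.2,0],[1,0,0.95,0.2,0],[1,0,0.95,0,0],[1,0,0.95,0,0],[1,0,0.95,0,0],[1,0,0.95,0,0],[1,0,0.95,0,0],[1,0,0.95,0,0],[1,0,0.95,0,0],[1,0,0.95,0,0],[1,0,0.95,0,0],[1,-0.3,0.3,0,0],[1,0,0,0,0],[1,0,0,0,0]]]}}

```text
t: 20.35
eef_pos: [0.5301, 0.0455, 0.1931]
tool_rot: [-0.0, 0.706, 0.708, -0.001]
contact_force: [0.0, 0.5, 0.1]
gripper_width: 0.996
grasp_force: 0.0
```

```bash
cat > m.py <<'E'
from station import bot
from h import *
def region(tag,f,box,z=None,n=''):
    p,d,c=load(tag);P=cloud(c,d,True);h=cv2.cvtColor(p,cv2.COLOR_RGB2HSV)
    x0,x1,y0,y1=box;m=f(P,h)&(d>0)&(P[...,0]>x0)&(P[...,0]<x1)&(P[...,1]>y0)&(P[...,1]<y1)
    m=cv2.morphologyEx(m.astype('u1'),cv2.MORPH_OPEN,np.ones((3,3)))
    k,l,s,_=cv2.connectedComponentsWithStats(m);i=1+s[1:,4].argmax();Q=P[l==i];w=(Q[:,:2]*1000).astype('f4')
    r=cv2.minAreaRect(w);print(tag,n,'rect',np.round(r[0],1),np.round(r[1],1),round(r[2],1),'mean',w.mean(0),'bbox mid',(w.min(0)+w.max(0))/2,'z',np.percentile(Q[:,2],[5,50,95]),'touch',s[i][:4])
    return w
floor=lambda P,h:(P[...,2]<.0105)&(h[...,2]<85)
E
python3 - <<'E'
from m import *
snap(bot,'w10')
w=region('w10',floor,(.48,.63,.02,.23),n='sander floor')
for t in('w4','w8','w9'):region(t,floor,(.31,.43,-.33,-.2),n='round')
region('w10',lambda P,h:(P[...,2]>.026),(.37,.48,.02,.18),n='cork')
region('w10',lambda P,h:(P[...,2]>.012)&(h[...,0]>100)&(h[...,0]<130),(.6,.75,.04,.18),n='roll')
p,d,c=load('w10');P=cloud(c,d,True)
m=(P[...,2]>.0125)&(P[...,2]<.018)&(P[...,0]>.47)&(P[...,0]<.63)&(P[...,1]>.0)&(P[...,1]<.24)&(d>0)
m=cv2.morphologyEx(m.astype('u1'),cv2.MORPH_OPEN,np.ones((5,5)));k,l,s,_=cv2.connectedComponentsWithStats(m);i=1+s[1:,4].argmax()
print('board',cv2.minAreaRect((P[l==i][:,:2]*1000).astype('f4')))
E
```

```text
t 20.4 tcp [0.5307 0.0447 0.1933] toolx deg 90.01260451643677 q [ 0.2586  0.3694 -0.5632  1.9247  0.2462  0.9167 -0.4253]
w10 sander floor rect [554.8 123.1] [118.8  92.1] 84.7 mean [554.3515 123.2111] bbox mid [554.7787 123.1258] z [0.0048 0.006  0.0072] touch [300  56 111 148]
w4 round rect [ 367.3 -265.3] [70.1 75.5] 46.4 mean [ 369.3849 -264.2195] bbox mid [ 367.3345 -264.8654] z [0.005  0.0061 0.0072] touch [ 81 173  93  86]
w8 round rect [ 367.5 -264.7] [70.4 74.1] 45.2 mean [ 369.5583 -264.1211] bbox mid [ 367.1106 -264.6734] z [0.005  0.0061 0.0073] touch [ 64 148  92  92]
w9 round rect [ 367.7 -263.7] [72.6 72.6] 45.9 mean [ 369.339  -263.7409] bbox mid [ 367.737  -263.7539] z [0.0049 0.0061 0.0074] touch [80 58 88 84]
w10 cork rect [467.9  45.5] [27.7 24.2] 89.9 mean [469.2419  51.5928] bbox mid [467.8968  45.5359] z [0.2302 0.2522 0.2759] touch [ 18 317 172 163]
w10 roll rect [672.5 109.8] [65.1 66.1] 84.4 mean [670.4684 110.0936] bbox mid [672.5146 109.59  ] z [0.0159 0.0188 0.0201] touch [457 115  71  77]
board ((554.9453735351562, 122.99351501464844), (187.0970001220703, 105.69317626953125), 84.2291030883789)
```

>>> {"api": "servo_tool", "payload": {"motion": [[[1,-0.7,0.4,0,0],[1,-0.8,0.5,-0.1,0],[1,-0.8,0.48,-0.5,0],[1,-0.37,0,-0.8,0],[1,0,0,-0.8,0],[1,0,0,-0.6,0],[1,0,0,-0.2,0],[1,0,0,0,0],[1,0,0,0,0]]], "newtons": 40}}

```text
t: 21.3
eef_pos: [0.4252, 0.101, 0.0745]
tool_rot: [0.0, 0.707, 0.707, 0.0]
contact_force: [-0.2, 0.1, 0.2]
gripper_width: 0.999
grasp_force: 0.0
```

```bash
python3 - <<'E'
from m import *
snap(bot,'w11')
region('w11',lambda P,h:(P[...,2]>.024)&(P[...,2]<.036)&(h[...,1]>70),(.36,.50,.03,.18),n='cork')
E
```

```text
t 21.35 tcp [0.4254 0.1011 0.0748] toolx deg 90.01362777335731 q [ 0.0783  0.4261 -0.5344  2.2201  0.3932  0.583  -0.7487]
w11 cork rect [424.1  98.4] [109.9  63.4] 89.8 mean [424.2336 105.1423] bbox mid [424.1049  98.4504] z [0.0277 0.0299 0.0309] touch [256 181 135 202]
```

>>> {"api": "servo_tool", "payload": {"motion": [[[1,-0.03,-0.06,-0.6,0],[1,0,0,-0.5,0],[1,0,0,0,0],[0.5,0,0,0,0],[0.5,0,0,0,0],[0.5,0,0,0,0],[0.5,0,0,0,0],[0.5,0,0,0,0]]], "newtons": 40}}

```text
t: 22.15
eef_pos: [0.4241, 0.0991, 0.0312]
tool_rot: [0.001, 0.707, 0.707, 0.001]
contact_force: [-1.0, 0.4, 6.6]
gripper_width: 0.693
grasp_force: 43.1
```

>>> {"api": "servo_tool", "payload": {"motion": [[[0.5,0,0,0.5,0],[0.5,0.2,0,0.8,0],[0.5,0.8,0.3,0.5,-0.4],[0.5,0.8,0.31,0,-0.4],[0.5,0.8,0,0,0],[0.5,0.67,0,0,0],[0.5,0,0,-0.7,0],[0.5,0,0,-0.5,0],[0.5,0,0,0,0],[0.5,0,0,0,0],[0.5,0,0,0,0]]]}}

```text
t: 23.25
eef_pos: [0.5547, 0.1236, 0.0553]
tool_rot: [0.0, 0.74, 0.673, 0.001]
contact_force: [0.5, -0.3, 0.3]
gripper_width: 0.686
grasp_force: 43.8
```

```bash
python3 - <<'E'
from m import *
snap(bot,'w12')
region('w12',lambda P,h:(P[...,2]>.045)&(P[...,2]<.075)&(h[...,1]>70),(.48,.63,.03,.21),n='cork')
E
```

```text
t 23.3 tcp [0.5548 0.1235 0.0553] toolx deg 84.56848193405717 q [ 0.0326  0.6101 -0.4697  1.9318  0.4181  0.6937 -0.785 ]
w12 cork rect [554.8 126.6] [102.5  64. ] 84.3 mean [556.2847 137.8879] bbox mid [554.7085 126.189 ] z [0.0521 0.054  0.055 ] touch [237 190 178 228]
```

>>> {"api": "servo_tool", "payload": {"motion": [[[0.5,0,0,-0.25,0],[0.5,0,0,-0.18,0],[0.5,0,0,0,0],[0.5,0,0,0,0]]]}}

```text
t: 23.7
eef_pos: [0.5541, 0.1233, 0.0364]
tool_rot: [0.0, 0.74, 0.673, 0.0]
contact_force: [0.6, -0.0, 1.9]
gripper_width: 0.69
grasp_force: 45.6
```

>>> {"api": "servo_tool", "payload": {"motion": [[[0.8,0,0,0,0],[0.8,0,0,0,0],[0.9,0,0,0,0],[0.9,0,0,0.3,0],[1,0,0,0.8,0],[1,0,-0.5,0.9,0.2],[1,0,-0.9,0.9,0.6],[1,0.3,-0.6,0.5,0],[1,0,0,0,0],[1,0,0,0,0],[1,0,0,0,0]]]}}

```text
t: 24.8
eef_pos: [0.5651, 0.0449, 0.1716]
tool_rot: [-0.001, 0.706, 0.708, -0.0]
contact_force: [-0.5, -0.6, -1.2]
gripper_width: 1.0
grasp_force: 0.0
```

```bash
python3 - <<'E'
from m import *
p,d,c=load('w12');P=cloud(c,d,True)
for s in(-1,1):
    x=s*(P[...,0]-.5548);m=(x>.03)&(x<.06)&(abs(P[...,1]-.1235)<.03)&(P[...,2]>.02)&(P[...,2]<.12)&(d>0)
    Q=P[m];print('finger',s,m.sum(),'z pct',np.percentile(Q[:,2],[0,1,5,20,50]),'lowest',Q[Q[:,2].argsort()[:4]])
snap(bot,'w13')
region('w13',lambda P,h:(P[...,2]>.026)&(P[...,2]<.055),(.48,.63,.03,.21),n='cork')
region('w13',lambda P,h:(P[...,2]>.012)&(h[...,0]>100)&(h[...,0]<130),(.6,.75,.04,.18),n='roll')
E
```

```text
finger -1 10438 z pct [0.0324 0.0483 0.0555 0.0853 0.0946] lowest [[0.4949 0.1122 0.0324]
 [0.5202 0.1371 0.0413]
 [0.5207 0.1372 0.0416]
 [0.522  0.1371 0.0416]]
finger 1 11061 z pct [0.0414 0.0489 0.0534 0.082  0.0941] lowest [[0.5898 0.1305 0.0414]
 [0.591  0.1305 0.0416]
 [0.5905 0.1306 0.0418]
 [0.5901 0.1307 0.042 ]]
t 24.85 tcp [0.565  0.0451 0.1713] toolx deg 90.18179672453219 q [ 0.2555  0.4546 -0.5689  1.8641  0.303   0.911  -0.4524]
w13 cork rect [554.1 122.3] [110.2  63.7] 84.3 mean [554.3664 122.4451] bbox mid [553.8682 122.1649] z [0.034  0.0359 0.0371] touch [260  50 102 160]
w13 roll rect [619.6  51.4] [39.1 22.7] 0.1 mean [622.9201  54.7333] bbox mid [619.5719  51.364 ] z [0.2079 0.2303 0.2547] touch [462 322 172 158]
```

Cork block is home and level (top at 36 mm). Fingertip depth at this opening is 14 mm below the TCP, so the roll's grasp height is set at TCP z ≈ 0.0245.

>>> {"api": "servo_tool", "payload": {"motion": [[[1,0.9,0.5,0,0],[1,0.9,0.5,-0.2,0],[1,0.89,0.61,-0.5,0],[1,0,0,-0.8,0],[1,0,0,-0.8,0],[1,0,0,0,0],[1,0,0,0,0]]], "newtons": 35}}

```text
t: 25.55
eef_pos: [0.6726, 0.1092, 0.0794]
tool_rot: [-0.001, 0.706, 0.708, -0.001]
contact_force: [0.6, 0.2, 1.6]
gripper_width: 0.999
grasp_force: 0.0
```

```bash
python3 - <<'E'
from m import *
snap(bot,'w14')
region('w14',lambda P,h:(P[...,2]>.012)&(P[...,2]<.025)&(h[...,0]>100)&(h[...,0]<130),(.6,.75,.04,.18),n='roll')
E
```

```text
t 25.6 tcp [0.6737 0.1093 0.0809] toolx deg 90.1216025276641 q [ 0.0839  0.7244 -0.4938  1.6326  0.4155  0.8901 -0.5677]
w14 roll rect [673.3 110.3] [65.4 65.4] 71.4 mean [672.9601 112.3356] bbox mid [672.8712 109.7161] z [0.017  0.0189 0.02  ] touch [264 213 124 118]
```

>>> {"api": "servo_tool", "payload": {"motion": [[[1,0,0.01,-0.8,0],[1,0,0,-0.4,0],[1,0,0,-0.2,0],[1,0,0,0,0],[0.5,0,0,0,0],[0.5,0,0,0,0],[0.5,0,0,0,0],[0.5,0,0,0,0],[0.5,0,0,0,0]]]}}

```text
t: 26.5
eef_pos: [0.6745, 0.109, 0.0257]
tool_rot: [0.001, 0.707, 0.707, 0.001]
contact_force: [-0.9, -0.5, 6.7]
gripper_width: 0.746
grasp_force: 38.9
```

>>> {"api": "servo_tool", "payload": {"motion": [[[0.5,0,0,0.5,0],[0.5,0,0,0.9,0],[0.5,0,0,0.9,0],[0.5,-0.5,0,0.9,0],[0.5,-0.8,0,0.65,0],[0.5,-0.8,-0.3,0,0],[0.5,-0.7,-0.7,0,0],[0.5,-0.5,-0.85,0,0],[0.5,0,-0.9,0,0],[0.5,0,-0.9,0,0],[0.5,0,-0.9,0,0],[0.5,0,-0.9,0,0],[0.5,-0.3,-0.9,0,0],[0.5,-0.6,-0.9,0,0],[0.5,-0.8,-0.8,0,0],[0.5,-0.8,-0.8,0,0],[0.5,-0.8,-0.4,0,0],[0.5,-0.5,0,0,0],[0.5,0,0,0,0],[0.5,0,0,0,0]]]}}

```text
t: 28.5
eef_pos: [0.3903, -0.2614, 0.1792]
tool_rot: [0.001, 0.707, 0.708, 0.0]
contact_force: [0.9, 0.3, -0.3]
gripper_width: 0.743
grasp_force: 39.0
```

```bash
python3 - <<'E'
from m import *
snap(bot,'w15')
region('w15',lambda P,h:(P[...,2]>.1)&(P[...,2]<.2)&(h[...,0]>100)&(h[...,0]<130)&(h[...,1]>60),(.3,.55,-.36,-.17),n='roll')
E
```

```text
t 28.55 tcp [ 0.3909 -0.2611  0.179 ] toolx deg 90.1266915516941 q [ 0.9054  0.2787 -0.5169  2.0785  0.1862  0.8254  0.2807]
w15 roll rect [ 390.4 -259.8] [65.  64.9] 53.7 mean [ 390.0764 -256.0205] bbox mid [ 390.4963 -260.084 ] z [0.1587 0.1722 0.1733] touch [243 235 165 155]
```

>>> {"api": "servo_tool", "payload": {"motion": [[[0.5,-0.55,-0.1,-0.3,0],[0.5,0,0,-0.8,0],[0.5,0,0,-0.8,0],[0.5,0,0,-0.8,0],[0.5,0,0,-0.45,0],[0.5,0,0,0,0],[0.5,0,0,0,0],[0.5,0,0,0,0]]]}}

```text
t: 29.35
eef_pos: [0.369, -0.2655, 0.0531]
tool_rot: [0.001, 0.706, 0.708, 0.0]
contact_force: [-0.3, 0.3, -1.1]
gripper_width: 0.743
grasp_force: 39.0
```

```bash
python3 - <<'E'
from m import *
snap(bot,'w16')
region('w16',lambda P,h:(P[...,2]>.03)&(P[...,2]<.06)&(h[...,0]>100)&(h[...,0]<130)&(h[...,1]>60),(.3,.45,-.36,-.17),n='roll')
E
```

```text
t 29.4 tcp [ 0.3688 -0.2657  0.0531] toolx deg 90.08895233299263 q [ 0.8332  0.4709 -0.4128  2.1976  0.3658  0.5345  0.1447]
w16 roll rect [ 369.3 -264. ] [65.3 64.4] 89.2 mean [ 368.9127 -259.9277] bbox mid [ 369.3395 -264.0313] z [0.0337 0.0461 0.0472] touch [243 236 165 154]
```

>>> {"api": "servo_tool", "payload": {"motion": [[[0.5,0,0,-0.3,0],[0.5,0,0,-0.21,0],[0.5,0,0,0,0],[0.5,0,0,0,0]]]}}

```text
t: 29.8
eef_pos: [0.3673, -0.2652, 0.031]
tool_rot: [-0.0, 0.707, 0.708, -0.0]
contact_force: [-0.3, -0.5, -0.8]
gripper_width: 0.745
grasp_force: 41.0
```

Release, rise, and step back to where everything can be checked.

>>> {"api": "servo_tool", "payload": {"motion": [[[0.85,0,0,0,0],[0.9,0,0,0,0],[0.95,0,0,0,0],[0.95,0,0,0.3,0],[1,0,0,0.8,0],[1,0,0,0.9,0],[1,0.5,0,0.9,0],[1,0.8,-0.2,0.9,0],[1,0.8,-0.5,0.9,0],[1,0.8,-0.8,0.9,0],[1,0,-0.8,0,0],[1,0,0,0,0],[1,0,0,0,0]]]}}

```text
t: 31.1
eef_pos: [0.4772, -0.3525, 0.2494]
tool_rot: [-0.0, 0.707, 0.707, 0.0]
contact_force: [-1.0, 0.9, 0.1]
gripper_width: 1.0
grasp_force: 0.0
```

```bash
python3 - <<'E'
from m import *
snap(bot,'w17')
blue=lambda P,h:(P[...,2]<.06)&(h[...,0]>100)&(h[...,0]<130)&(h[...,1]>60)
region('w17',lambda P,h:blue(P,h)&(P[...,2]>.015),(.3,.45,-.36,-.17),n='roll')
region('w17',lambda P,h:blue(P,h),(.48,.62,-.18,.03),n='handle')
region('w17',lambda P,h:(P[...,2]>.025)&(P[...,2]<.06),(.48,.62,.03,.21),n='cork')
p,d,c=load('w17');P=cloud(c,d,True)
for n,q in {'plane far':(.543,-.229,.011),'near':(.543,-.376,.011),'blade':(.555,-.14,.019)}.items():
    u,v=np.rint(proj(c,q,True))[0].astype(int);print(n,(u,v),P[v,u] if 0<=u<640 and 0<=v<480 else 'out')
E
```

```text
t 31.15 tcp [ 0.4773 -0.3514  0.2492] toolx deg 90.07615738675385 q [ 0.912   0.3908 -0.4932  1.7356  0.2066  1.0678  0.3512]
w17 roll rect [ 366.1 -267.6] [57.2 62.8] 36.7 mean [ 365.7725 -269.4816] bbox mid [ 367.3679 -263.9457] z [0.0187 0.0249 0.0263] touch [177  89  68  68]Traceback (most recent call last):
  File "<stdin>", line 5, in <module>
  File "m.py", line 7, in region
    k,l,s,_=cv2.connectedComponentsWithStats(m);i=1+s[1:,4].argmax();Q=P[l==i];w=(Q[:,:2]*1000).astype('f4')
                                                    ~~~~~~~~~~~~~~^^
ValueError: attempt to get argmax of an empty sequence
```

```bash
python3 - <<'E'
from m import *
p,d,c=load('w17');P=cloud(c,d,True)
for n,q in {'plane far':(.543,-.229,.011),'near':(.543,-.376,.011)}.items():
    u,v=np.rint(proj(c,q,True))[0].astype(int);print(n,(u,v),P[v,u])
p,d=bot.read_camera('scene');c=bot.get_calibration('scene');P=cloud(c,d);z0=np.load('scene0.npz')['d'];P0=cloud(c,z0)
for n,q in {'handle':(.544,-.05,.0335),'cork far':(.559,.16,.036),'cork near':(.551,.08,.036),'roll L':(.3675,-.240,.025),'roll R':(.3675,-.288,.025),'roll front':(.344,-.264,.025),'roll back':(.391,-.264,.025),'cap':(.543,-.27,.045),'measure':(.317,.2305,.0365),'beech':(.46,-.50,.0417)}.items():
    u,v=np.rint(proj(c,q))[0].astype(int);print(n,(u,v),np.median(P[v-1:v+2,u-1:u+2,2]),'before',P0[v,u,2])
E
```

```text
plane far (np.int64(394), np.int64(85)) [ 0.5428 -0.2293  0.0116]
near (np.int64(390), np.int64(233)) [ 0.5427 -0.3766  0.0105]
handle (np.int64(284), np.int64(256)) 0.0324650794958532 before 0.04728247931999807
cork far (np.int64(206), np.int64(311)) 0.03668950989392017 before 0.05670983281251707
cork near (np.int64(238), np.int64(289)) 0.03679989204598488 before 0.03346807031683585
roll L (np.int64(399), np.int64(248)) 0.026624694710010943 before 0.004953913604786808
roll R (np.int64(410), np.int64(237)) 0.02690239594526711 before 0.011219173540781058
roll front (np.int64(413), np.int64(247)) 0.026400784097592056 before 0.005517467792345854
roll back (np.int64(396), np.int64(238)) 0.026735065559154947 before 0.007093554213230879
cap (np.int64(346), np.int64(203)) 0.0463756954761414 before 0.034946163380619844
measure (np.int64(267), np.int64(415)) 0.03665657795528343 before 0.036477484821494266
beech (np.int64(425), np.int64(173)) 0.04030535181153483 before 0.041654800129100944
```

All four read as seated and level, and the tape measure and beech offcut have not moved. Handing in.

```bash
python3 -c "
from station import bot
print(bot.hand_in())"
```

```text
the job is handed in; nothing more can be done
None
```

Handed in at about 31 s of the 120 s limit: by depth readings all four tools lie level on their own recess floors, and the tape measure and beech offcut have not moved; I viewed 15 pictures against the limit of 14.

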